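# Index the dividing fixture by one turn of its hand wheel

### The arm

A 6-joint arm with a two-finger parallel gripper is mounted at the origin on a cart in front of the work surface, level with it; the furniture and walls round the work are solid. World frame = base frame: x ahead of the robot, y to its left, z up, the work surface at z = 0. Lengths are in m, angles in rad, forces in N, time in s.
With the tool pointing down it reaches from about 0.425 to 0.95 m from the base axis. Payload 14.7 kg.
Tool frame: the origin (TCP) lies on the centre line of the jaws, within the pads' length; the fingertips stand 11 mm ahead of it and the grasp point (between the pads) lies 8 mm behind it (arm.tip_extent is the distance from the TCP to the fingertips, in m); y points along the fingers, z is the direction in which the jaws open and shut, and the axes are right-handed (so a half turn about y gives the same grasp; the last joint's range is limited). The gripper opens to 85 mm and grips with 20 to 120 N. Pads are 22 mm wide; open, the fingers measure 114 mm over their backs; the gripper's body (76 mm by 85 mm) begins 54 mm behind the grasp point. The pads swing forward as they close: fully open they stand 13 mm farther back than shut.
Start: joints at [1.241, 0.48, 1.596, -0, 1.065, -0.047], TCP at [0.181, 0.624, 0.242] pointing down, gripper open.
Joint ranges: [-2.75, 2.75], [-0.82, 2.05], [0.23, 2.67], [-1.56, 4.7], [0.09, 2.69], [-2.92, 2.92]. Speed limits (rad/s): [1.89, 1.89, 2.39, 3.01, 3.01, 3.01].

### API

Orientations are given as a 3x3 rotation matrix whose columns are the frame's x, y, z axes.
In Python, from station import arm, imaging gives the robot as it stands. Calls block until the motion is done:
- arm.move_ptp(position, orientation): joint-space move of the TCP to a pose.
- arm.movel(position, ori=None, vel=0.15, guard=None): straight line of the TCP; ori=None keeps the orientation; vel is the mean speed in m/s. With guard (N) it stops when the force on the tool has changed by that much, and returns True; else False.
- arm.move_joints(angles): joint-space move.
- arm.let_go() and arm.close(force=None): open the fingers fully, or close them until they stop; force is the grip in N (None keeps the last).
- arm.sleep(seconds).
- arm.ik(position, orientation): joint angles nearest the present ones, or None.
- arm.get_state(): the state.
- imaging.camera(name): name is "side" or "top"; returns the picture (480x640x3 uint8, red, green, blue); there is no depth.
- imaging.calibration(name): a dict with "fx", "fy", "cx", "cy" (pixels), "view" (4x4, takes a point from world to camera coordinates). Camera axes: x right, y up, looking along -z (the intrinsics and any distortion apply to the point x, -y, -z); pixel columns grow to the right and rows downward; lengths in m; the calibration is good to about 2 mm. A picture is of the moment at which its call begins. calibration takes no time and is no camera call.
A pose or a line that the arm cannot do raises arm.PlanningError and nothing moves.
- arm.hand_in(): hands the job in, once; it reports no verdict.
The state is a dict: "time": time; "joint_pos": joint angles; "qvel": joint speeds; "tau": joint torques, N m; "tcp_pos": TCP position; "ee_rot": TCP orientation; "contact_force": force on the tool from outside, world axes, zero at the start; "wrist_torque": the same for the moment, N m; "opening": finger opening in m.
Only numpy, scipy, OpenCV 4.12 (cv2) and the standard library are available. Lean on these libraries where they do the work, as an engineer would, in place of code of your own. Each camera call takes 0.05 s, during which the arm holds its last target. There are 200 camera calls.

### The job

Bring the next stone seat of the bangle to the top: push the latch of the dividing fixture outward until its pin is clear of the notch in the hand wheel, push the wheel round by its upright handle through exactly one turn, clockwise seen from above, and then push the latch fully home again so that its pin locks the wheel in the same notch. Only push with the outside of the fingers: never take the handle or the latch post between them, and leave the loose things on the bench where they are.

Things in the scene. Friction and masses are not known exactly. Their poses are not given: they have to be found in the camera images.
- fixture: Dividing fixture, a grey cast machine, foot 80 x 84 mm, bolted to the bench at the robot's left. Origin: on the bench, on the upright axis of its hand wheel. Own axes: -x is its front (latch side), +y its left, z up; its yaw is 0.2 to 1.0 rad. At its right (-y) a spindle carries the bangle, 1/24 turn per wheel turn. Highest parts: wheel handle (149 mm above the bench), latch post (134 mm).
- wheel_axis (a point): Centre of the hand wheel, on its axis, at the top face of the rim, 110 mm above the bench. Flat steel wheel with four spokes, 108 mm in diameter, rim 10 mm thick with one V notch in its edge (at the fixture's front, -x, when locked). The hub rises 8 mm above the rim's top within 14 mm of the axis.
- handle (a point): Middle of the wheel's upright round black handle, 18 mm in diameter, 43 mm from the wheel's axis, reaching from 113 to 149 mm above the bench (this point: 131 mm). It goes round with the wheel. When the wheel is locked it stands at -40 degrees (-0.698 rad) about z in the fixture's frame, counted from its +x axis.
- wheel (a joint): Angle of the hand wheel, rad: 0 at the start, growing clockwise seen from above; one turn is 6.283. Light friction (0.06 N m, 1.5 N at the handle), stays where it is left, no stop within 1.5 turns. Locked while the latch pin is in the V notch; the entering pin draws the wheel true from up to about 0.1 rad off.
- latch (a joint): Angle of the latch, rad: 0 fully home (pin in the notch, as at the start), growing as it swings outward, away from the wheel (counter-clockwise from above); stop at 0.45. The pin is clear of the rim from 0.18 on. Light friction (0.10 N m, 1 N at the post), stays where it is left. Away from the notch the pin meets the rim at about 0.16 and the latch cannot go home.
- latch_post (a point): Middle of the latch's upright round steel finger post, 14 mm in diameter, 96 to 134 mm above the bench (this point: 115 mm), at the free end of the flat lever (88 to 96 mm above the bench). Latch home: at (-95, 50) mm in the fixture's frame, 105 mm from the pivot; fully out it has gone 47 mm outward on an arc about the pivot. The latch's pin is 10 mm in diameter, top at 110 mm.
- latch_pivot (a point): Pivot of the latch (upright axis), at (-53.5, -46) mm in the fixture's frame, at the lever's top face, 96 mm above the bench.
- dish: Bystander: a low round ceramic dish, 58 mm wide and 16 mm high, on the bench behind the fixture. Origin under its middle.
- bottle: Bystander: a small round bottle with a long cap, 31 mm wide and 79 mm high, behind the fixture at the left edge of the bench. Origin under its middle.
- burr_case: Bystander: a flat round box, 36 mm wide and 16 mm high, on the bench in front of the fixture. Origin under its middle.
- graver: Bystander: a graver with a mushroom-shaped wooden handle, 115 mm long, lying on the right half of the bench. Origin under its middle.

How it is judged:
On the way, in this order (a step that is already met when the one before it is completed fails the run):
1. the latch is swung out until its pin is clear of the rim (value of joint latch above 0.17 rad), for 0.1 s.
2. the wheel has been pushed half-way round clockwise with the latch clear (value of joint wheel between 3.14 and 4.5 rad and value of joint latch above 0.15 rad).
3. the wheel has been turned through one turn with the latch still clear (value of joint wheel between 6.113 and 6.453 rad and value of joint latch above 0.15 rad), for 0.1 s.
At the end, for the whole second after the job is handed in: The wheel stands exactly one turn clockwise from its start (within 0.05 rad), locked by the latch fully home in the notch (within 0.03 rad, about 3 mm at its post), both at rest (value of joint wheel between 6.233 and 6.333 rad and value of joint latch below 0.03 rad and velocity of joint wheel between -0.05 and 0.05 rad/s and velocity of joint latch between -0.05 and 0.05 rad/s); the robot touches nothing.
It fails at once if the handle is taken between the fingers (horizontal distance between the grasp point and handle below 0.01 m and height (world z) of the grasp point below 0.16 m).
It fails at once if the latch post is taken between the fingers (horizontal distance between the grasp point and latch_post below 0.01 m and height (world z) of the grasp point below 0.145 m).
It fails at once if the wheel is turned well past one turn (by more than 1 rad) (value of joint wheel above 7.283 rad).
It fails at once if a loose thing on the bench is moved by more than 20 mm (distance of any of dish, bottle, burr_case, graver from where it was at the start of the episode above 0.02 m).
It also fails if it takes over 69 s, if anything falls off the work surface, if the arm or the gripper's body presses on something with over 40 N, if the wrist force passes 120 N, or if a joint passes its speed limit or range.

## Working session

There is one attempt and no reset: what is moved stays moved. The work goes in short steps, each a Python script; the robot and the scene stay as the last script left them, time stands still between calls to the robot, and variables do not carry over. Pictures are saved under pics/ and viewed, about 8 in all and at most 12, crops included, and the job is handed in when it is done.

```bash
mkdir -p pics; ls; python3 - <<'E'
from station import arm, imaging
import cv2
for n in("side","top"):
    cv2.imwrite(f"pics/{n}0.png",imaging.camera(n)[:,:,::-1]); c=imaging.calibration(n); print(n,c)
s=arm.get_state(); print(s["time"],s["tcp_pos"],s["ee_rot"],s["opening"],arm.tip_extent)
E
```

```text
pics
side {'fx': 467.25070973086946, 'fy': 467.25070973086946, 'cx': 317.9301895016794, 'cy': 230.07841626662648, 'view': array([[-0.96104162, -0.27604858,  0.01400636,  0.52544921],
       [ 0.19429657, -0.63865016,  0.74456351, -0.07068357],
       [-0.19659054,  0.71827791,  0.66740468, -0.90502847],
       [ 0.        ,  0.        ,  0.        ,  1.        ]])}
top {'fx': 503.8868256066014, 'fy': 503.8868256066014, 'cx': 326.3935757786109, 'cy': 247.70160590801746, 'view': array([[ 0.02014966, -0.99965193, -0.01702983,  0.13879107],
       [ 0.99552756,  0.01848825,  0.09264483, -0.54464482],
       [-0.09229773, -0.01882043,  0.99555358, -0.96295853],
       [ 0.        ,  0.        ,  0.        ,  1.        ]])}
0.1 [0.18122897 0.6238596  0.24172951] [[ 9.60281759e-01 -3.77710344e-04  2.79031900e-01]
 [-2.79032145e-01 -1.01793910e-03  9.60281222e-01]
 [-7.86706685e-05 -9.99999411e-01 -1.08290168e-03]] 0.08548401382340177 0.011
```

View pics/top0.png

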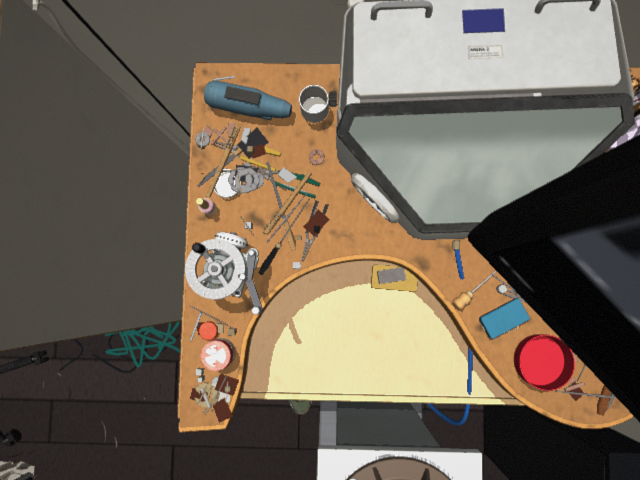

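View pics/side0.png

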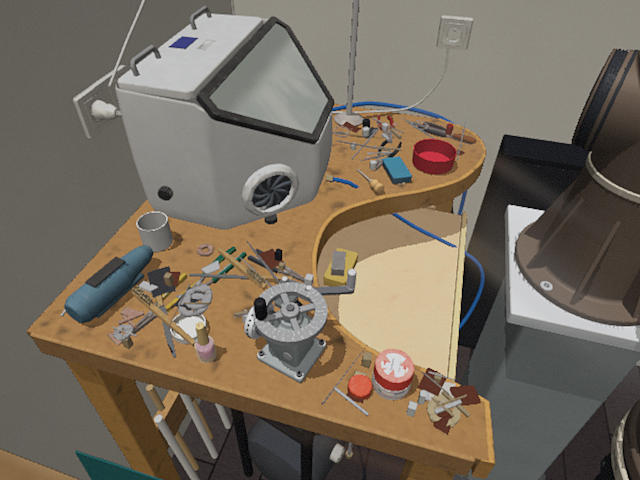

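```bash
python3 - <<'E'
import cv2,numpy as np
t=cv2.imread("pics/top0.png")[215:345,165:295]; s=cv2.imread("pics/side0.png")[255:385,225:375]
a=cv2.resize(t,None,fx=3,fy=3,interpolation=cv2.INTER_CUBIC); b=cv2.resize(s,None,fx=2.6,fy=3,interpolation=cv2.INTER_CUBIC)
cv2.imwrite("pics/crop0.png",np.hstack([a,b]))
E
```

```text
(no output)
```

View pics/crop0.png

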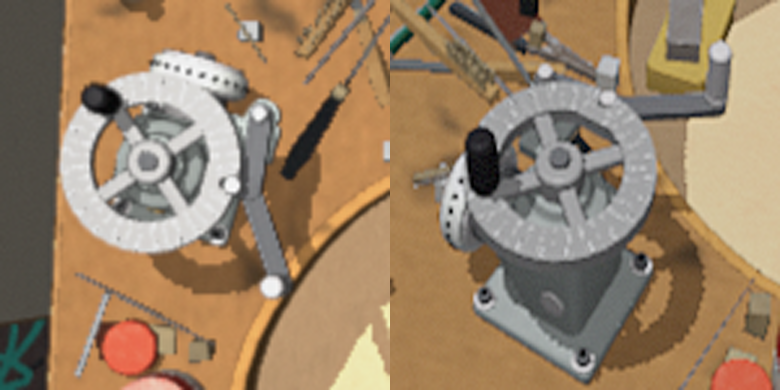

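```bash
cat >h.py <<'E'
import numpy as np, cv2
from station import arm, imaging
def ray(n,u,v):
    c=imaging.calibration(n); V=c["view"]; R=V[:3,:3]
    d=R.T@np.array([(u-c["cx"])/c["fx"],-(v-c["cy"])/c["fy"],-1]); return -R.T@V[:3,3],d
def plane(n,uv,z):
    o,d=ray(n,*uv); return o+d*(z-o[2])/d[2]
def proj(n,p):
    c=imaging.calibration(n); q=c["view"]@np.r_[p,1]; return np.array([c["cx"]-c["fx"]*q[0]/q[2],c["cy"]+c["fy"]*q[1]/q[2]])
E
python3 - <<'E'
from h import *
T=dict(hub=((215.6,268),(290.4,307.7),.118),post=((255.6,310.3),(351.9,271.7),.134),hand=((197.6,247.3),(260,300),.149),pin=((242.3,276.7),(308.8,287.3),.110),piv=((251.6,252.6),None,.1))
P={}
for k,(t,s,z) in T.items():
    P[k]=plane("top",t,z)
    print(k,P[k].round(4),plane("side",s,z).round(4) if s else "")
F=dict(hub=(0,0),post=(-95,50),hand=(43*np.cos(.698),-43*np.sin(.698)),pin=(-54,0),piv=(-53.5,-46))
from scipy.optimize import least_squares
K=list(F)
f=lambda q:np.concatenate([np.array([[np.cos(q[2]),-np.sin(q[2])],[np.sin(q[2]),np.cos(q[2])]])@np.array(F[k])/1000+q[:2]-P[k][:2] for k in K])
for k0 in (0.6,):
    r=least_squares(f,[*P['hub'][:2],k0]);print(r.x,(r.fun*1000).round(1))
E
```

```text
hub [0.4934 0.3442 0.118 ] [0.489  0.3502 0.118 ]
post [0.4207 0.2678 0.134 ] [0.4177 0.2707 0.134 ]
hand [0.5271 0.3694 0.149 ] [0.5245 0.3728 0.149 ]
pin [0.4791 0.2974 0.11  ] [0.4769 0.2989 0.11  ]
piv [0.5236 0.2839 0.1   ] 
[0.49297797 0.34651524 1.30874143] [-0.4  2.3 -0.6 -0.1  1.1  1.7 -0.1 -3.1 -0.  -0.9]
```

```bash
cat >>h.py <<'E'
from scipy.optimize import least_squares
T=dict(hub=((215.6,268),(290.4,307.7),.118),post=((255.6,310.3),(351.9,271.7),.134),hand=((197.6,247.3),(260,300),.149),pin=((242.3,276.7),(308.8,287.3),.110))
FX=dict(hub=(0,0),post=(-.095,.05),hand=(.043*np.cos(.698),-.043*np.sin(.698)),pin=(-.05,0))
def R2(a): return np.array([[np.cos(a),-np.sin(a)],[np.sin(a),np.cos(a)]])
_m={k:(plane("top",t,z)+plane("side",s,z))[:2]/2 for k,(t,s,z) in T.items()}
q=least_squares(lambda q:np.concatenate([R2(q[2])@FX[k]+q[:2]-_m[k] for k in FX]),[.49,.35,1.3])
C,yaw=q.x[:2],q.x[2]
def W(p): return R2(yaw)@np.asarray(p)+C
PIV=W((-.0535,-.046))
def post(a): return PIV+R2(a)@(W((-.095,.05))-PIV)
def lout(a): d=post(a)-PIV; return np.array([-d[1],d[0]])/np.linalg.norm(d)   # outward tangent
def ori(a): c,s=np.cos(a),np.sin(a); return np.array([[s,0,c],[-c,0,s],[0,-1,0]])
LY=np.arctan2(*(-lout(.15))[::-1])  # jaw axis yaw for latch pushes
def to(xy,z,a=None,**k): return arm.movel([*xy,z],None if a is None else ori(a),**k)
def both(name,x0=140,y0=200):
    ims=[imaging.camera(n)[:,:,::-1] for n in("top","side")]
    t=ims[0][215:345,165:295]; s=ims[1][225:385,225:385]
    cv2.imwrite(f"pics/{name}.png",np.hstack([cv2.resize(t,(400,400),interpolation=2),cv2.resize(s,(400,400),interpolation=2)]))
    return ims
def st():
    s=arm.get_state(); print("t",round(s["time"],2),"tcp",np.round(s["tcp_pos"],4),"F",np.round(s["contact_force"],1),"op",round(s["opening"],4),"j6",round(s["joint_pos"][5],2))
E
python3 - <<'E'
from h import *
print(C,yaw,(q.fun*1000).round(1),post(0),lout(0),LY)
arm.close(20); st(); print(arm.tip_extent)
p=post(0)-lout(0)*.032
arm.move_ptp([*p,.19],ori(LY)); st(); both("a1")
E
```

```text
[0.49124129 0.34702725] 1.3076794335810236 [ 0.  -0.2 -0.9 -1.   0.7  0.5  0.2  0.6] [0.4182534  0.26830134] [ 0.14440695 -0.98951838] 1.8657099415112426
t 0.87 tcp [0.1814 0.6242 0.2423] F [-0.7  0.2 -0. ] op 0.0001 j6 -0.05
0.011
t 2.36 tcp [0.4137 0.3006 0.1902] F [ 0.2 -0.3 -0.4] op 0.0001 j6 -1.3
```

View pics/a1.png

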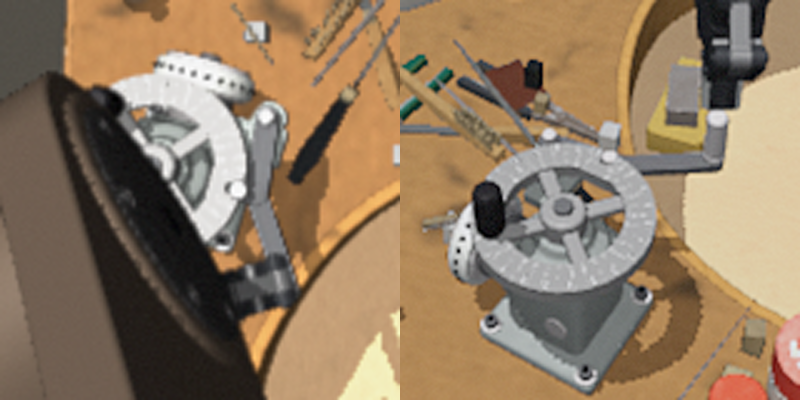

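```bash
python3 - <<'E'
from h import *
p=post(0)-lout(0)*.032
for z in(.179,.166): print(z,(proj("side",[*p,z])-225)/.4+[400,0])
E
```

```text
0.179 [717.74138418  99.86820062]
0.166 [716.29646493 115.85124141]
```

```bash
python3 - <<'E'
from h import *
p=post(0)-lout(0)*.032
print(to(p,.129,vel=.08,guard=8)); st()
for a in np.linspace(0,.34,6):
    to(post(a)-lout(a)*.0215,.129,vel=.05); 
    if a in(0,.34): st()
a=.34; to(post(a)-lout(a)*.032,.129); to(post(a)-lout(a)*.04,.20)
st(); both("a2")
E
```

```text
False
t 3.37 tcp [0.4138 0.3001 0.1293] F [-1.2 -0.4  0. ] op 0.0001 j6 -1.3
t 3.73 tcp [0.4153 0.2892 0.1293] F [-0.2 -0.   0.6] op -0.0002 j6 -1.32
t 5.18 tcp [0.4192 0.2533 0.129 ] F [0.2 0.4 0. ] op -0.0005 j6 -1.38
t 6.06 tcp [0.4104 0.2698 0.1996] F [ 0.3  0.6 -0.1] op -0.0001 j6 -1.35
```

View pics/a2.png

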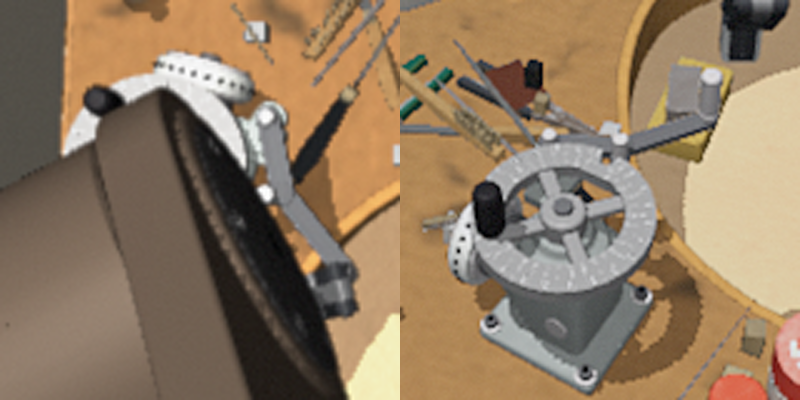

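```bash
cat >>h.py <<'E'
h0=yaw-.698; LAG=.553; HY=h0+LAG/2+np.pi/2
def tool(w,lag=LAG,r=.043): t=h0-w+lag; return C+r*np.array([np.cos(t),np.sin(t)])
E
python3 - <<'E'
from h import *
u=plane("side",(349.8,255.0),.134)[:2]-PIV; v=post(0)-PIV
print("latch",np.arctan2(v[0]*u[1]-v[1]*u[0],v@u))
arm.move_ptp([*tool(0,.9),.20],ori(HY)); st()
print(to(tool(0,.9),.133,vel=.08,guard=8)); st()
for w in np.arange(-.2,3.75,.25): to(tool(w),.133,vel=.05)
st(); both("a3")
E
```

```text
latch 0.3187501077217196
t 6.79 tcp [0.4932 0.3896 0.1985] F [-1.  -0.8 -1.1] op 0.0 j6 -1.84
False
t 7.78 tcp [0.4941 0.3901 0.1334] F [0.3 0.2 0.5] op -0.0001 j6 -1.84
t 13.55 tcp [0.4595 0.3177 0.1329] F [-0.1  0.5  0.2] op -0.0 j6 -1.91
```

View pics/a3.png

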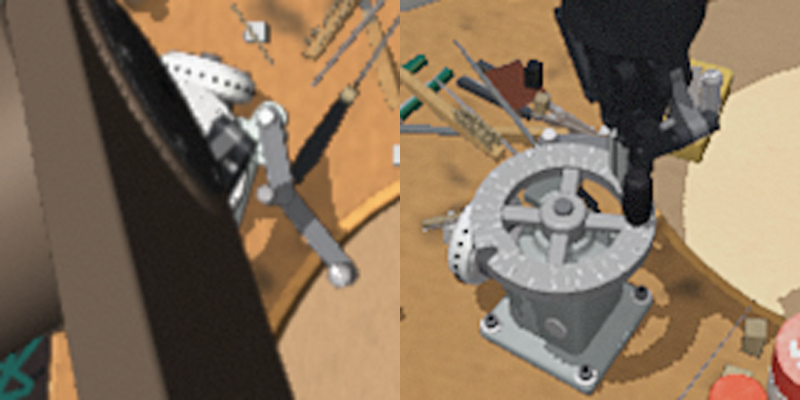

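```bash
python3 - <<'E'
from h import *
for w in np.r_[np.arange(4.0,6.05,.25),6.1,6.2]: to(tool(w),.133,vel=.05 if w<5.9 else .03)
arm.sleep(.2); st()
to(tool(5.85),.133,vel=.05); to(tool(5.85),.20); 
p=post(.33)+lout(.33)*.04
arm.move_ptp([*p,.20],ori(LY)); st(); i=both("a4")
E
```

```text
t 18.04 tcp [0.505  0.3878 0.133 ] F [0.4 0.7 0. ] op 0.0001 j6 -1.85
t 19.89 tcp [0.4474 0.2002 0.1998] F [-0.5  0.8  0.6] op 0.0002 j6 -1.51
```

View pics/a4.png

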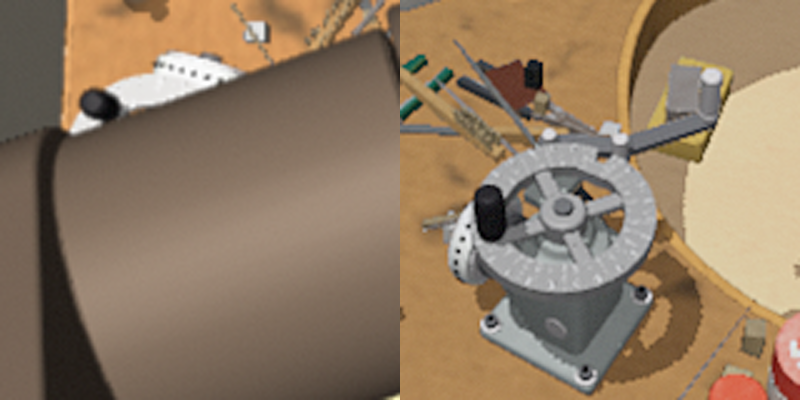

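```bash
python3 - <<'E'
from h import *
def cen(f):
    g=cv2.imread(f"pics/{f}.png")[150:260,460:520].max(2); n,l,s,c=cv2.connectedComponentsWithStats((g<50).astype(np.uint8)); k=1+s[1:,4].argmax()
    return (c[k]+[460-400,150])*.4+225, s[k,4]
ref=cen("a2"); 
for f in("a1","a4"):
    c=cen(f); print(f,c,c[0]-ref[0])
for w in(-.1,0,.1):
    t=h0-w; print(w,proj("side",[*(C+.043*np.array([np.cos(t),np.sin(t)])),.131]))
E
```

```text
a1 (array([260.72471826, 309.31615327]), np.int32(1331)) [0.02323458 0.04226603]
a4 (array([261.16551724, 310.5644901 ]), np.int32(1363)) [0.46403356 1.29060286]
-0.1 [260.7449236 309.640902 ]
0 [259.86487737 307.36626446]
0.1 [259.29133652 305.03678602]
```

```bash
python3 - <<'E'
from h import *
a=.33; to(post(a)+lout(a)*.036,.20); print(to(post(a)+lout(a)*.036,.129,vel=.08,guard=8)); st()
for a in np.r_[np.linspace(.32,.04,8),0.]: 
    to(post(a)+lout(a)*.0215,.129,vel=.05)
    if a<.2: st()
for d in np.arange(.0205,.0139,-.001):
    g=to(post(0)+lout(0)*d,.129,vel=.02,guard=15); st()
    if g or abs(np.dot(arm.get_state()["contact_force"][:2],lout(0)))>12: break
to(post(0)+lout(0)*.035,.129,vel=.05); to(post(0)+lout(0)*.045,.2); st(); both("a5")
E
```

```text
False
t 21.27 tcp [0.4454 0.2037 0.1293] F [-0.2 -0.9 -0.1] op -0.0001 j6 -1.5
t 22.73 tcp [0.4283 0.2317 0.129 ] F [ 1.  -0.4  0.1] op -0.0002 j6 -1.43
t 22.98 tcp [0.4263 0.2354 0.129 ] F [ 0.3 -0.2 -0.4] op -0.0001 j6 -1.42
t 23.23 tcp [0.4244 0.2393 0.129 ] F [-0.   0.1 -0. ] op -0.0001 j6 -1.41
t 23.48 tcp [0.4227 0.2433 0.129 ] F [-0.7  0.5  0.5] op -0.0 j6 -1.41
t 23.73 tcp [0.4212 0.2472 0.129 ] F [ 0.1 -0.2 -0.4] op 0.0003 j6 -1.4
t 23.98 tcp [0.4211 0.248  0.129 ] F [ 0.7 -0.3 -0.7] op 0.0001 j6 -1.4
t 24.23 tcp [0.4209 0.2485 0.1289] F [ 1.2 -7.1  0.6] op -0.0004 j6 -1.39
t 24.48 tcp [0.4208 0.249  0.1289] F [  3.3 -13.1   1.5] op 0.0001 j6 -1.39
t 25.59 tcp [0.4245 0.2238 0.1996] F [-0.4  0.3 -0.3] op -0.0001 j6 -1.44
```

View pics/a5.png

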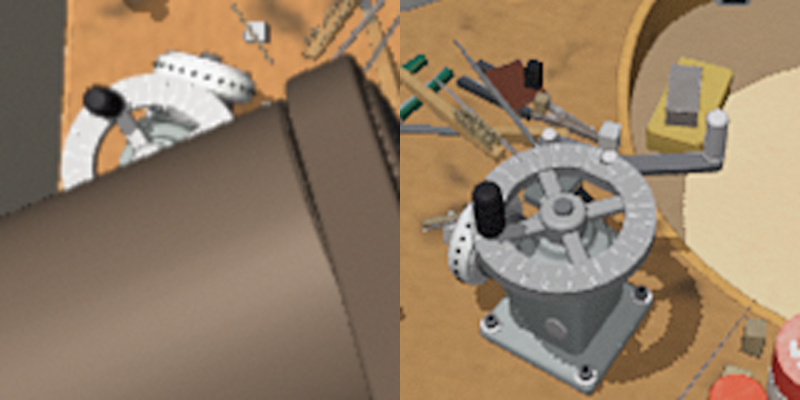

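```bash
python3 - <<'E'
from h import *
def cen(f):
    g=cv2.imread(f"pics/{f}.png")[150:260,460:520].max(2); n,l,s,c=cv2.connectedComponentsWithStats((g<50).astype(np.uint8)); k=1+s[1:,4].argmax()
    return (c[k]+[60,150])*.4+225
A=cv2.imread("pics/a1.png");B=cv2.imread("pics/a5.png")
print("handle shift px",cen("a5")-cen("a1"))
ref=cv2.cvtColor(cv2.imread("pics/side0.png"),7-1); 
full=imaging.camera("side")[:,:,::-1]; g=cv2.cvtColor(full,6)
for n,(x,y,w,h) in dict(post=(345,265,14,24),pin=(304,282,10,10),handle=(253,295,16,28)).items():
    a=cv2.resize(ref[y:y+h,x:x+w],None,fx=8,fy=8,interpolation=2); b=cv2.resize(g[y-4:y+h+4,x-4:x+w+4],None,fx=8,fy=8,interpolation=2)
    m=cv2.minMaxLoc(cv2.matchTemplate(b,a,5)); print(n,"shift px",np.array(m[3])/8-4,"score",round(m[1],3))
print("latch .1 ->",proj("side",[*post(.1),.134])-proj("side",[*post(0),.134]))
st()
E
```

```text
handle shift px [-0.04700565 -0.11586001]
post shift px [0. 0.] score 0.998
pin shift px [0. 0.] score 0.994
handle shift px [0. 0.] score 0.997
latch .1 -> [ 0.20997361 -4.99145986]
t 25.74 tcp [0.4241 0.2236 0.199 ] F [-0.4 -1.3  0.2] op -0.0 j6 -1.44
```

```bash
python3 -c "
from h import *
arm.hand_in()"
```

```text
the job is handed in; nothing more can be done
```

The wheel is one turn clockwise on and locked by the latch in the same notch, and the job is handed in. The robot clock was at about 26 s of the 69 s allowed. I pushed only with the outside of the closed fingers.

- **Latch out:** I pushed the post outward; the side view put the latch at about 0.32 rad, clear of the rim.
- **Wheel turn:** I pushed the handle round in short segments with one camera check past half-way. After the push, the camera put the wheel about 0.06 rad short of a full turn. That is inside the step's limits and the pin's reach.
- **Latch home:** I pushed the post in until it met a firm stop at 13 N, right at the home position, and the pin drew the wheel true.

**Last checks:** In the final side picture, the post, pin and handle sit at their starting positions to within about 1/8 pixel. That puts the latch within roughly 0.003 rad of home and the wheel within about 0.01 rad of one turn. The gripper was lifted clear, with no significant force on it. I did not measure the positions of the loose things, but the tool stayed well above the bench throughout.

**Disagreement:** I measured the fixture's yaw as about 1.31 rad, outside the stated 0.2 to 1.0. Both cameras and all the features I used agreed with the fit to about 1 mm, so I used the measured value, and the contacts came where it predicted.

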